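# Take the funnel fork off the accessory panel for washing

### The job

Unhook the two-pronged funnel holder from the sloping panel: slide it up the slope until the wide end of its keyhole is over the stud, and lift it off. Then set it down gently in the white tray, plate flat on the tray's floor with the rib and fork upward, and let go. Leave the one-pronged holder hanging and the bottle and glassware standing where they are.

Things in the scene. Friction and masses are not known exactly. Their poses are not given: they have to be found in the camera images.
- fork_holder: Two-pronged holder: loose steel plate 114 x 64 x 5 mm with keyhole, rib and fork, 0.15 to 0.31 kg. Origin on the underside (the face on the panel); x along the plate, uphill as hung; z out of the panel. Plate spans x -66 to 48. Fork at its downhill end: crossbar 46 mm wide at x -57 to -67, z 34 to 46; two prongs at y = 18 and -18 reach out to about x -97, z 73.
- prong_holder: One-pronged holder: same plate, keyhole, rib and axes, but a single prong in the middle of its downhill end. It hangs on the other stud and must stay there.
- fork_holder_hole (a point): Centre of the two-pronged holder's wide keyhole end, 28 mm across, on the underside (holder x = 4 mm); axes as the holder's. From it the slot, 12 mm wide, runs uphill to its end at holder x = 38. As hung the stud stands in the slot's end, 29 to 30 mm uphill of this point: slide the plate uphill that far.
- fork_holder_grip (a point): Grip point on the two-pronged holder's rib: holder x = -30, y = 0, z = 36 mm; axes as the holder's. The rib is 14 mm thick in y (close the fingers along y), spans holder x -58 to -14, and stands up from the plate (top at z = 5) to z = 50 mm.
- panel: Fixed white panel 400 mm wide (y), 240 mm along the slope, 38 degrees from level. Origin on the bench under mid-face, which is 100 mm high; z up; the face rises to +x, its outward normal is (-0.616, 0, 0.788). A level rod, 12 mm thick, along y at x -23, z 256 mm, on posts at y = 206 and -206, blocks a hand coming straight down: come along the normal.
- stud_a (a point): Foot of one headed stud, where it leaves the panel's face (panel y = -80 mm), square to the face. Shank 8 mm thick, 9 mm long (4 mm of play for a plate under the head); head 18 mm across, 4 mm thick. Either holder may hang on it. A plate lifted from here along the normal meets the rod after about 125 mm.
- stud_b (a point): Foot of the other stud, same shape, panel y = +80 mm.
- tray: Fixed white plastic tray 250 x 210 mm outside (x, y), walls 5 mm thick and 25 mm high; origin under its centre on the bench.
- tray_in (a point): Centre of the tray's inner floor, 240 x 200 mm, 5 mm above the bench; z up.
- beaker: Glass beaker 70 mm across, 95 mm tall; origin at the centre of its foot. Bystander.
- reagent_bottle: White plastic bottle 60 mm across, 130 mm tall; origin at the centre of its foot. Bystander.
- flask: Glass flask with a thin neck, 80 mm across, 134 mm tall; origin at the centre of its foot. Bystander.
There are look-alikes about, which are no part of the job. Leave any blue or turquoise look-alike of the fork_holder alone.

How it is judged:
On the way, in this order (a step that is already met when the one before it is completed fails the run):
1. the two-pronged holder is slid up until the wide end of its keyhole is over its stud (within 12 mm) ((distance between fork_holder_hole and stud_a below 0.012 m or distance between fork_holder_hole and stud_b below 0.012 m)).
2. it is lifted off, its hole more than 60 mm away from both studs (distance between fork_holder_hole and stud_a above 0.06 m and distance between fork_holder_hole and stud_b above 0.06 m).
At the end, for the whole second after the job is handed in: The two-pronged holder lies still inside the tray, plate flat on the floor (underside within 6 mm of it, within 0.1 rad of level) with rib up, and is released. The one-pronged holder hangs within 12 mm of where it was; beaker, bottle and flask stand upright within 30 mm of where they were (x of fork_holder in the frame of tray between -0.11 and 0.11 m and y of fork_holder in the frame of tray between -0.095 and 0.095 m and z of fork_holder in the frame of tray_in below 0.006 m and angle between fork_holder's own z axis and vertical below 0.1 rad and linear speed of each of fork_holder, prong_holder below 0.02 m/s and contact force between the fingers and fork_holder below 0.05 N and distance of prong_holder from where it was at the start of the episode below 0.012 m and distance of each of beaker, reagent_bottle, flask from where it was at the start of the episode below 0.03 m and angle between each of beaker, reagent_bottle, flask's own z axis and vertical below 0.2 rad); the robot touches nothing.
It fails at once if the two-pronged holder is dropped or thrown (faster than 0.8 m/s while no finger touches it: a fall of over 30 mm) (contact force between the fingers and fork_holder below 0.02 N and linear speed of fork_holder above 0.8 m/s).
It fails at once if the one-pronged holder is moved more than 25 mm (distance of prong_holder from where it was at the start of the episode above 0.025 m).
It fails at once if a bystander is pushed more than 60 mm or knocked over (distance of any of beaker, reagent_bottle, flask from where it was at the start of the episode above 0.06 m or angle between any of beaker, reagent_bottle, flask's own z axis and vertical above 0.6 rad).
It also fails if it takes over 42 s, if anything falls off the work surface, if the arm or the gripper's body presses on something with over 40 N, if the wrist force passes 120 N, or if a joint passes its speed limit or range.

### The arm

A 7-joint arm with a two-finger parallel gripper is mounted at the origin on the work surface. World frame = base frame: x ahead of the robot, y to its left, z up, the work surface at z = 0. Lengths are in m, angles in rad, forces in N, time in s.
With the tool pointing down it reaches from about 0.4 to 0.875 m from the base axis. Payload 19.3 kg.
Tool frame: the origin (TCP) lies at the very end of the fingers, on their centre line; the grasp point (between the pads) lies 19 mm behind it (robot.hold_point_z is the distance from the TCP to the grasp point, in m); z points along the fingers, y is the direction in which the jaws open and shut (so a half turn about z gives the same grasp; the last joint's range is limited). The gripper opens to 85 mm and grips with 20 to 120 N. Pads are 22 mm wide; open, the fingers measure 114 mm over their backs; the gripper's body (76 mm by 85 mm) begins 54 mm behind the grasp point. The pads swing forward as they close: fully open they stand 13 mm farther back than shut.
Start: joints at [1.053, 0.521, -0.036, 1.599, 0.021, 1.021, -0.113], TCP at [0.271, -0.563, 0.231] pointing down, gripper open.
Joint ranges: [-2.91, 2.91], [-0.3, 2.13], [-1.5, 1.42], [0.17, 2.43], [-1.26, 4.41], [0.16, 1.93], [-2.52, 2.52]. Speed limits (rad/s): [1.89, 1.89, 2.39, 2.39, 3.01, 3.01, 3.01].

### API

Orientations are given as a unit quaternion [w, x, y, z].
In Python, from station import robot gives the robot as it stands.
- The arm moves only by the shell command python3 -m creep 'ROWS' [FORCE]. ROWS is a JSON object of lists of equal length, an entry for each row: "slide": the shift along the tool's x, y, z in mm, a list of three; "angular": the turn, a rotation vector about the tool's x, y, z in rad, a list of three; "hand": the closure, from -1 (fully open) to 1 (shut). In form: {"slide": [[tx, ty, tz], ...], "angular": [[wx, wy, wz], ...], "hand": [hand, ...]}. A call has 1 to 5 rows; each row shifts and turns the pose as measured when the row begins, along the tool's axes as they then stand; what a row does not reach is not made up. A row lasts 1/8 s, in which the tool goes at most 62.5 mm and 10.7 degrees, less where a joint would pass 70% of its speed; a pose out of reach is approached as far as the arm can. A call is refused whole if a number of a shift passes 62.5 or a number of a turn 0.188, either way. A call with a gripper value outside its range is refused whole. The fingers move at their own pace and stop on an object; FORCE is the grip in N (left out, the last holds). Time passes only in rows, so rows that do not move let the fingers close. It gives the time, the measured TCP pose, the force and the opening at its end, in the units of the state.
- robot.read_state(): the state, without advancing time (a new reading comes with each control period).
- robot.camera(name): name is "scene" or "top"; returns a dict with "frame" (480x640x3 uint8, blue, green, red), "fx", "fy", "cx", "cy" (pixels), "world_from_camera" (4x4, takes a point from camera to world coordinates). Camera axes: x right, y down, z forward; pixel columns grow to the right and rows downward; lengths in m; the calibration is good to about 2 mm. A picture is of the moment at which its call begins. There is no depth.
- robot.sign_off(): hands the job in, once; it reports no verdict.
Trained networks look in a picture, given as the dict that the camera call returned (one of the last four; its "shot" number tells which), for a name from the list of things; names that differ only in an ending like _2 or _b are one class to them, and where a whole thing is asked for, a point or a joint stands for the part that bears it (a point fixed in the world has none). Each returns a list of dicts, best first, with "p" (0 to 1); they miss things now and then, are a little off and sometimes report something else, mostly with a low value. They report only what shows in the picture. A call takes as long as a camera call. They do not tell look-alikes from the thing itself.
- robot.spot_in(target, picture): "extent" ([centre column, centre row, width, height] as shares, 0 to 1, of the picture: columns of its width, rows of its height, round what is visible of it).
- robot.landmark_of(target, picture): "xy" ([column, row] as shares, 0 to 1, of the picture: columns of its width, rows of its height: a listed point, or the origin of a listed thing).
The state is a dict: "time": time; "q": joint angles; "qvel": joint speeds; "tau": joint torques, N m; "tcp_pos": TCP position; "ee_rot": TCP orientation; "ft_force": force on the tool from outside, world axes, zero at the start; "torque": the same for the moment, N m; "gripper_width": opening from 0.0 (shut) to 1.0 (fully open).
Only numpy, scipy, OpenCV 4.12 (cv2) and the standard library are available. Lean on these libraries where they do the work, as an engineer would, in place of code of your own. Each camera call takes 0.05 s, during which the arm holds its last target. There are 200 camera calls.

## Working session

There is one attempt and no reset: what is moved stays moved. The work goes in short steps, Python scripts to look and compute and a shell command to move; the robot and the scene stay as the last step left them, time stands still between calls to the robot, and variables do not carry over. Pictures are saved under pics/ and viewed, about 8 in all and at most 12, crops included, and the job is handed in when it is done.

```bash
mkdir -p pics; ls
cat > h.py <<'E'
import numpy as np, cv2
from scipy.spatial.transform import Rotation as R
from station import robot
def ray(pic,xy):
    u=xy[0]*640;v=xy[1]*480
    d=np.array([(u-pic['cx'])/pic['fx'],(v-pic['cy'])/pic['fy'],1]);T=np.array(pic['world_from_camera'])
    return T[:3,3],T[:3,:3]@d/np.linalg.norm(d)
def proj(pic,p):
    T=np.linalg.inv(np.array(pic['world_from_camera']));c=T[:3,:3]@np.array(p)+T[:3,3]
    return np.array([pic['fx']*c[0]/c[2]+pic['cx'],pic['fy']*c[1]/c[2]+pic['cy']])
def tri(a,b):
    A=np.zeros((3,3));y=np.zeros(3)
    for o,d in (a,b):
        P=np.eye(3)-np.outer(d,d);A+=P;y+=P@o
    x=np.linalg.solve(A,y)
    return x,[np.linalg.norm((np.eye(3)-np.outer(d,d))@(x-o)) for o,d in (a,b)]
E
python3 - <<'E'
from h import *
P={n:robot.camera(n) for n in('scene','top')}
for n,p in P.items():
    cv2.imwrite(f'pics/{n}0.png',p['frame']); print(n,p['fx'],np.round(p['world_from_camera'],3).tolist())
for t in ['fork_holder','prong_holder','fork_holder_hole','fork_holder_grip','panel','stud_a','stud_b','tray','tray_in','beaker','reagent_bottle','flask']:
    L={}
    for n,p in P.items():
        L[n]=robot.landmark_of(t,p)
        print(t,n,[(round(d['p'],2),round(d['xy'][0]*640),round(d['xy'][1]*480)) for d in L[n][:4]])
    for a in L['scene'][:3]:
        for b in L['top'][:3]:
            x,e=tri(ray(P['scene'],a['xy']),ray(P['top'],b['xy']))
            if max(e)<.01: print('   ',x.round(3),np.round(e,4))
s=robot.read_state();print(s['tcp_pos'],s['ee_rot'],s['gripper_width'],s['time'])
E
```

```text
pics
scene 608.5816276582952 [[-0.218, 0.843, -0.491, 1.295], [0.976, 0.182, -0.119, 0.124], [-0.011, -0.506, -0.863, 1.295], [0.0, 0.0, 0.0, 1.0]]
top 458.07431219805795 [[-0.001, -0.998, 0.059, 0.516], [-1.0, 0.001, 0.002, -0.039], [-0.002, -0.059, -0.998, 1.462], [0.0, 0.0, 0.0, 1.0]]
fork_holder scene [(0.8, 246, 187), (0.75, 144, 162), (0.67, 135, 240)]
fork_holder top [(0.74, 385, 266), (0.73, 451, 214), (0.65, 474, 284)]
    [ 0.511 -0.244  0.1  ] [0.0033 0.0033]
    [ 0.641 -0.385  0.323] [0.0044 0.0044]
    [ 0.454 -0.534  0.045] [0.0025 0.0025]
    [ 0.673 -0.474  0.033] [0.0063 0.0063]
    [ 0.433 -0.711 -0.458] [0.0045 0.0045]
prong_holder scene [(0.68, 241, 244)]
prong_holder top [(0.79, 372, 214), (0.68, 300, 186)]
    [ 0.665 -0.208  0.102] [0.0017 0.0017]
fork_holder_hole scene [(0.85, 240, 186), (0.82, 147, 165), (0.78, 139, 237), (0.47, 248, 235)]
fork_holder_hole top [(0.7, 386, 266), (0.65, 454, 218), (0.61, 476, 283)]
    [ 0.511 -0.253  0.1  ] [0.0024 0.0024]
    [ 0.632 -0.393  0.301] [0.001 0.001]
    [ 0.457 -0.533  0.039] [0.0041 0.0041]
    [ 0.66  -0.478  
[... 1126 characters left out ...]
 0.509  0.211 -0.029] [0.0022 0.0022]
tray_in scene [(0.74, 325, 321)]
tray_in top [(0.89, 233, 266), (0.46, 255, 188)]
beaker scene [(0.78, 324, 321)]
beaker top [(0.89, 301, 186)]
    [ 0.767  0.005 -0.002] [0.0001 0.0001]
reagent_bottle scene [(0.89, 389, 333), (0.54, 523, 299)]
reagent_bottle top [(0.79, 255, 192)]
    [ 0.753  0.157 -0.026] [0.0005 0.0005]
flask scene [(0.71, 521, 300), (0.48, 428, 243), (0.43, 391, 333)]
flask top [(0.98, 164, 230), (0.56, 235, 265), (0.48, 387, 264)]
    [0.625 0.439 0.012] [0.001 0.001]
    [0.514 0.212 0.004] [0.0014 0.0014]
[ 0.27058724 -0.56340004  0.23130654] [ 1.00336359e-05  9.75041466e-01  2.22022835e-01 -3.26824540e-06] 0.9970740013491095 1.3
```

View pics/scene0.png

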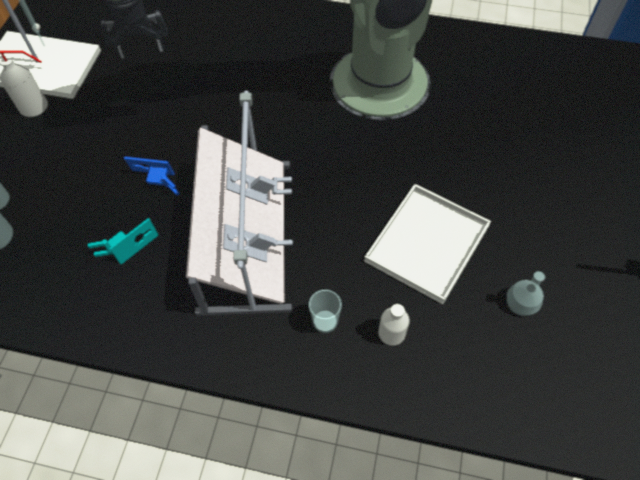

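View pics/top0.png

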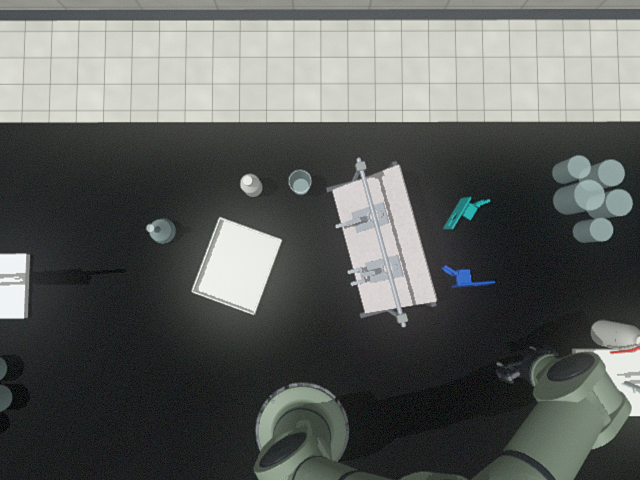

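The fork holder hangs at the panel's near stud (scene ~(258,184), top ~(380,268)). The one-pronged holder is at scene (250,240), and the tray is at scene (428,243). I'll zoom in on the panel to fit its pose.

Run:
```python
import cv2,numpy as np
a=cv2.imread('pics/scene0.png')[85:325,180:300]; b=cv2.imread('pics/top0.png')[150:330,320:445]
a=cv2.resize(a,None,fx=2.5,fy=2.5,interpolation=3); b=cv2.resize(b,None,fx=3.3333,fy=3.3333,interpolation=3)
o=np.zeros((600,a.shape[1]+b.shape[1],3),np.uint8);o[:600,:a.shape[1]]=a[:600];o[:b.shape[0],a.shape[1]:]=b[:600]
cv2.imwrite('pics/z.png',o);print(a.shape,b.shape)
```

```text
(600, 300, 3) (600, 417, 3)
```

View pics/z.png

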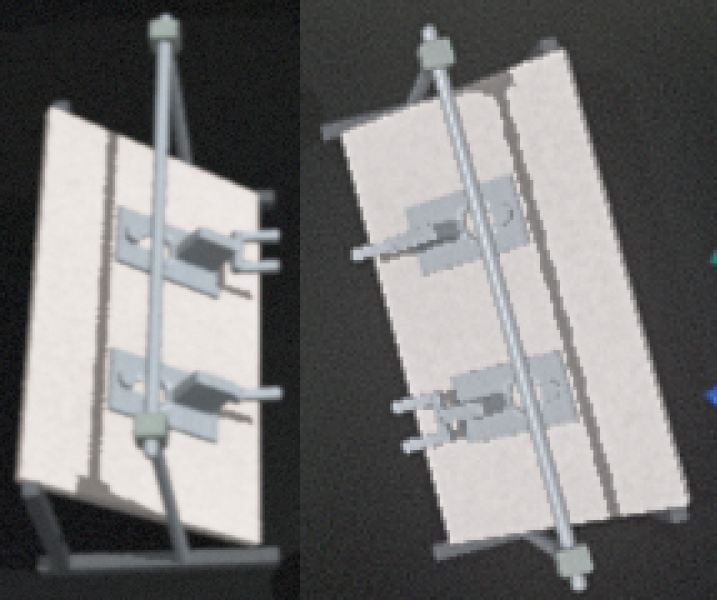

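```bash
cat > fit.py <<'E'
from h import *
from scipy.optimize import least_squares
P={n:robot.camera(n) for n in('scene','top')}
th=np.radians(38); Ry=R.from_euler('y',-38,degrees=True).as_matrix()
def face(a,y,n=0): return np.array([0,0,.1])+Ry@np.array([a,y,n])
def panel(v,p): return np.array([v[0],v[1],0])+R.from_euler('z',v[2]).as_matrix()@p
S='scene';T='top'
obs=[(S,face(.12,-.2),(200,127.8)),(S,face(-.12,-.2),(284.8,162.2)),(S,face(-.12,.2),(284,302.2)),(S,face(.12,.2),(188,277)),
(T,face(-.12,.2),(332.6,191.1)),(T,face(.12,.2),(399.8,165.6)),(T,face(.12,-.2),(436.4,301.5)),(T,face(-.12,-.2),(365,312.6)),
(S,np.array([-.023,-.206,.256]),(245.6,97.8)),(S,np.array([-.023,.206,.256]),(240,255.8)),(T,np.array([-.023,.206,.256]),(361.1,165.9)),(T,np.array([-.023,-.206,.256]),(401.9,318.6))]
f=lambda v:np.concatenate([proj(P[n],panel(v,p))-np.array(px) for n,p,px in obs])
r=least_squares(f,[.59,-.25,-1.36],loss='soft_l1');v=r.x
if __name__=='__main__':
    print('panel',v.round(4));print(f(v).reshape(-1,2).round(1).tolist())
    Rp=R.from_euler('z',v[2]).as_matrix()@Ry
    # face-plane intersections of detected features, in panel-face coordinates
    def onface(n,px,h):
        o,d=ray(P[n],(px[0]/640,px[1]/480)); c=panel(v,face(0,0)); ol=Rp.T@(o-c);dl=Rp.T@d
        return (ol+dl*(h-ol[2])/dl[2])
    for name,h in (('stud_a',0),('fork_holder_hole',0.0),('fork_holder',0),('fork_holder_grip',.036),('prong_holder',0)):
        for n in P:
            for d in robot.landmark_of(name,P[n])[:4]:
                q=onface(n,(d['xy'][0]*640,d['xy'][1]*480),h)
                if abs(q[1])<.2 and abs(q[0])<.12: print(name,n,round(d['p'],2),(q*1000).round(1))
    # plate corners, top of plate h=.005: fork plate scene, prong plate
    for n,px in ((S,(118,357)),(S,(216,440)),(S,(118,207)),(S,(218,297))): print('sc',(onface(n,(px[0]/2.5+180,px[1]/2.5+85),.005)*1000).round(1))
    for n,px in ((T,(558,350)),(T,(579,421)),(T,(452,380)),(T,(468,442))): print('top fork',(onface(n,((px[0]-300)/3.3333+320,px[1]/3.3333+150),.005)*1000).round(1))
    tr=[(S,(417,187)),(S,(490,222)),(S,(443,300)),(S,(367,260)),(T,(221,218)),(T,(282,240)),(T,(256,314)),(T,(192,291))]
    for n,px in tr:
        o,d=ray(P[n],(px[0]/640,px[1]/480));print('tray',n,(o+d*(.025-o[2])/d[2]).round(3))
E
python3 fit.py
```

```text
panel [ 0.5812 -0.2341 -1.316 ]
[[-0.4, -1.6], [-2.6, -0.9], [-0.8, -1.0], [-0.5, -2.2], [-1.4, -1.4], [-2.3, -1.1], [-1.2, 0.1], [-1.0, 0.6], [-0.9, 0.8], [-0.6, 0.4], [-1.3, 0.8], [-1.2, -0.7]]
stud_a scene 0.86 [22.2 85.1  0. ]
stud_a scene 0.72 [ 25.6 -77.1   0. ]
stud_a top 0.98 [ 27.9 -81.8   0. ]
stud_a top 0.63 [28.7 84.3  0. ]
fork_holder_hole scene 0.85 [  0.8 -73.    0. ]
fork_holder_hole top 0.55 [  7.9 -75.9   0. ]
fork_holder scene 0.73 [-12.2 -75.3   0. ]
fork_holder scene 0.32 [  2.2 -70.8   0. ]
fork_holder top 0.75 [  2.4 -76.    0. ]
fork_holder_grip scene 0.69 [-36.1 -80.1  36. ]
fork_holder_grip top 0.62 [-26.5 -81.7  36. ]
prong_holder scene 0.8 [-2.9 80.1  0. ]
prong_holder top 0.64 [-15.5  83.3   0. ]
prong_holder top 0.17 [34.3 80.7  0. ]
sc [35.3 59.5  5. ]
sc [-70.4 112.9   5. ]
sc [  42.8 -105.7    5. ]
sc [-71.4 -45.6   5. ]
top fork [ 47.2 -49.    5. ]
top fork [  48.7 -112.9    5. ]
top fork [-65.  -52.7   5. ]
top fork [ -65.7 -110.9    5. ]
tray scene [0.371 0.162 0.025]
tray scene [0.437 0.351 0.025]
tray scene [0.67  0.263 0.025]
tray scene [0.605 0.075 0.025]
tray top [0.662 0.255 0.025]
tray top [0.592 0.063 0.025]
tray top [0.362 0.143 0.025]
tray top [0.433 0.343 0.025]
```

```bash
cat > plan.py <<'E'
import json
from h import *
def q2R(q): return R.from_quat([q[1],q[2],q[3],q[0]])
v=[.5812,-.2341,-1.316]
Rp=R.from_euler('z',v[2]).as_matrix()@R.from_euler('y',-38,degrees=True).as_matrix()
C=np.array([v[0],v[1],.1])
px,py,n=Rp.T
def F(a,y,h): return C+Rp@np.array([a,y,h])/1000   # face coords mm
RA=R.from_matrix(np.c_[-px,py,-n])
def state():
    s=robot.read_state();return np.array(s['tcp_pos']),q2R(s['ee_rot']),s
def infl(p): return (Rp.T@(p-C)*1000).round(1)
def plan(goals,p=None,r=None):
    if p is None: p,r,_=state()
    S=[];A=[]
    for g,Rg,N in goals:
        w=(r.inv()*Rg).as_rotvec();d=(g-p)/N
        for i in range(N):
            ri=r*R.from_rotvec(w*i/N)
            S.append((ri.inv().apply(d)*1000).round(0).astype(int).tolist());A.append((w/N).round(3).tolist())
        p,r=g,Rg
    for i in range(0,len(S),5): print(json.dumps({"slide":S[i:i+5],"angular":A[i:i+5]}))
def show():
    p,r,s=state();e=(r.inv()*RA).as_rotvec()
    print('t',round(s['time'],2),'tcp',p.round(4),'face',infl(p),'roterr',e.round(3),'f',np.round(s['ft_force'],1),'w',round(s['gripper_width'],3),'q',np.round(s['q'],2))
E
python3 - <<'E'
from plan import *
p,r,s=state();print(p,r.as_matrix().round(2).tolist())
g=F(-33.5,-80,17);pre=F(-33.5,-80,157);print(g,pre,n)
print((r.inv()*RA).as_rotvec())
plan([(np.array([.30,-.42,.45]),r*R.from_rotvec((r.inv()*RA).as_rotvec()*.3),5),(F(-60,-80,230),RA,10)])
E
```

```text
[ 0.2705564  -0.56338974  0.23130735] [[0.9, 0.43, -0.0], [0.43, -0.9, -0.0], [-0.0, -0.0, -1.0]]
[ 0.49449117 -0.21858945  0.09277152] [ 0.47276646 -0.1351796   0.20309303] [-0.15517644  0.59578463  0.78801075]
[-0.455789   -0.55340043 -1.32366825]
{"slide": [[18, -23, -44], [18, -21, -45], [18, -18, -46], [18, -15, -47], [17, -13, -48]], "angular": [[-0.027, -0.033, -0.079], [-0.027, -0.033, -0.079], [-0.027, -0.033, -0.079], [-0.027, -0.033, -0.079], [-0.027, -0.033, -0.079]]}
{"slide": [[40, -13, 12], [41, -10, 10], [42, -6, 8], [43, -2, 7], [43, 1, 5]], "angular": [[-0.032, -0.039, -0.093], [-0.032, -0.039, -0.093], [-0.032, -0.039, -0.093], [-0.032, -0.039, -0.093], [-0.032, -0.039, -0.093]]}
{"slide": [[43, 5, 3], [42, 9, 2], [41, 13, 1], [40, 17, 0], [38, 20, -1]], "angular": [[-0.032, -0.039, -0.093], [-0.032, -0.039, -0.093], [-0.032, -0.039, -0.093], [-0.032, -0.039, -0.093], [-0.032, -0.039, -0.093]]}
```

```bash
python3 -m creep '{"slide": [[18,-23,-44],[18,-21,-45],[18,-18,-46],[18,-15,-47],[17,-13,-48]], "angular": [[-0.027,-0.033,-0.079],[-0.027,-0.033,-0.079],[-0.027,-0.033,-0.079],[-0.027,-0.033,-0.079],[-0.027,-0.033,-0.079]],"hand":[-1,-1,-1,-1,-1]}'
python3 - <<'E'
from plan import *
show();p,r,s=state()
plan([(F(-60,-80,230),RA,10)])
E
```

```text
time: 2.52
tcp_pos: [0.2993, -0.4166, 0.4528]
ee_rot: [0.083, 0.905, 0.411, -0.068]
ft_force: [-0.2, -0.8, 0.7]
gripper_width: 0.998
t 2.52 tcp [ 0.2993 -0.4166  0.4528] face [ 300.4 -318.8  213. ] roterr [-0.322 -0.387 -0.918] f [-0.2 -0.8  0.7] w 0.998 q [ 0.83  0.11 -0.13  1.64  0.22  1.31 -0.07]
{"slide": [[40, -12, 12], [41, -9, 10], [42, -6, 9], [43, -2, 7], [43, 2, 5]], "angular": [[-0.032, -0.039, -0.092], [-0.032, -0.039, -0.092], [-0.032, -0.039, -0.092], [-0.032, -0.039, -0.092], [-0.032, -0.039, -0.092]]}
{"slide": [[43, 6, 4], [42, 9, 2], [41, 13, 1], [40, 17, 0], [38, 20, -1]], "angular": [[-0.032, -0.039, -0.092], [-0.032, -0.039, -0.092], [-0.032, -0.039, -0.092], [-0.032, -0.039, -0.092], [-0.032, -0.039, -0.092]]}
```

Rows track well.

```bash
python3 -m creep '{"slide": [[40,-12,12],[41,-9,10],[42,-6,9],[43,-2,7],[43,2,5]], "angular": [[-0.032,-0.039,-0.092],[-0.032,-0.039,-0.092],[-0.032,-0.039,-0.092],[-0.032,-0.039,-0.092],[-0.032,-0.039,-0.092]],"hand":[-1,-1,-1,-1,-1]}'
python3 -m creep '{"slide": [[43,6,4],[42,9,2],[41,13,1],[40,17,0],[38,20,-1]], "angular": [[-0.032,-0.039,-0.092],[-0.032,-0.039,-0.092],[-0.032,-0.039,-0.092],[-0.032,-0.039,-0.092],[-0.032,-0.039,-0.092]],"hand":[-1,-1,-1,-1,-1]}'
python3 - <<'E'
from plan import *
show();p,r,s=state()
plan([(F(-33.5,-80,110),RA,4)])
E
```

```text
time: 3.15
tcp_pos: [0.3809, -0.2393, 0.3517]
ee_rot: [0.186, 0.762, 0.604, -0.139]
ft_force: [1.2, -0.3, 0.5]
gripper_width: 0.999
time: 3.78
tcp_pos: [0.4588, -0.0615, 0.2432]
ee_rot: [0.272, 0.564, 0.753, -0.202]
ft_force: [1.6, -0.5, 0.1]
gripper_width: 1.002
t 3.77 tcp [ 0.4588 -0.0615  0.2432] face [-67.8 -74.9 234.7] roterr [0.021 0.027 0.023] f [ 1.6 -0.5  0.1] w 1.002 q [ 0.06  0.36 -0.65  2.15  0.96  1.2  -0.9 ]
{"slide": [[-8, -2, 31], [-8, -2, 31], [-8, -2, 31], [-8, -1, 31]], "angular": [[0.005, 0.007, 0.006], [0.005, 0.007, 0.006], [0.005, 0.007, 0.006], [0.005, 0.007, 0.006]]}
```

```bash
python3 -m creep '{"slide": [[-8,-2,31],[-8,-2,31],[-8,-2,31],[-8,-1,31]], "angular": [[0.005,0.007,0.006],[0.005,0.007,0.006],[0.005,0.007,0.006],[0.005,0.007,0.006]],"hand":[-1,-1,-1,-1]}' >/dev/null
python3 - <<'E'
from plan import *
show();p,r,s=state()
S=robot.camera('scene');T=robot.camera('top')
g=p+r.apply([0,0,.093])
a=S['frame'].copy();b=T['frame'].copy()
a=cv2.resize(a[120:260,180:330],None,fx=4,fy=4,interpolation=3)[:560];b=cv2.resize(b[180:320,320:420],None,fx=4,fy=4,interpolation=3)
for im,pic,o in((a,S,(180,120)),(b,T,(320,180))):
    for h in (-.019,.0,.074): 
        c=(proj(pic,p+r.apply([0,0,h]))-o)*4; cv2.circle(im,(int(c[0]),int(c[1])),3,(0,0,255),-1)
o=np.hstack([a,b])[:, :1000];o=cv2.resize(o,(800,int(o.shape[0]*.8)));cv2.imwrite('pics/pre.png',o)
E
```

```text
t 4.28 tcp [ 0.4833 -0.1583  0.1633] face [-38.2 -75.6 110.3] roterr [ 0.009 -0.004  0.008] f [ 0.6  0.1 -0.1] w 1.0 q [ 0.2   0.5  -0.54  2.19  1.19  1.01 -0.95]
```

View pics/pre.png

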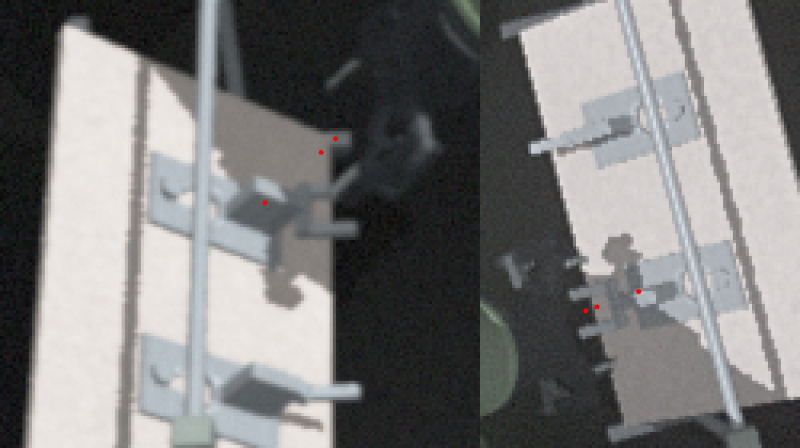

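```bash
python3 -m creep '{"slide": [[-5,-4,23],[0,0,24],[0,0,24],[0,0,20],[0,0,2]], "angular": [[0.009,-0.004,0.008],[0,0,0],[0,0,0],[0,0,0],[0,0,0]],"hand":[-1,-1,-1,-1,-1]}' >/dev/null
python3 -c "
from plan import *
show()"
```

```text
t 5.0 tcp [ 0.4956 -0.22    0.092 ] face [-32.6 -79.3  15.4] roterr [-0.001  0.    -0.003] f [ 0.1 -0.  -0.4] w 1.001 q [ 0.26  0.65 -0.44  2.18  1.42  0.93 -1.08]
```

Close on the rib with a modest force.

```bash
python3 -m creep '{"slide": [[0,0,0],[0,0,0],[0,0,0],[0,0,0],[0,0,0]], "angular": [[0,0,0],[0,0,0],[0,0,0],[0,0,0],[0,0,0]],"hand":[1,1,1,1,1]}' 40
python3 -m creep '{"slide": [[0,0,0],[0,0,0],[0,0,0]], "angular": [[0,0,0],[0,0,0],[0,0,0]],"hand":[1,1,1]}' 60
python3 -c "
from plan import *
show()"
```

```text
time: 5.62
tcp_pos: [0.4965, -0.2182, 0.0942]
ee_rot: [0.259, 0.579, 0.747, -0.198]
ft_force: [0.9, -0.7, -2.2]
gripper_width: 0.159
time: 6.0
tcp_pos: [0.4965, -0.2181, 0.0942]
ee_rot: [0.259, 0.579, 0.747, -0.198]
ft_force: [0.8, 0.2, -0.3]
gripper_width: 0.155
t 6.0 tcp [ 0.4965 -0.2181  0.0942] face [-32.6 -77.9  18. ] roterr [ 0.002  0.001 -0.003] f [ 0.8  0.2 -0.3] w 0.155 q [ 0.26  0.65 -0.44  2.18  1.42  0.93 -1.07]
```

```bash
python3 -m creep '{"slide": [[0,0,-2],[-8,0,0],[-8,0,0],[-8,0,0],[-5,0,0]], "angular": [[0,0,0],[0,0,0],[0,0,0],[0,0,0],[0,0,0]],"hand":[1,1,1,1,1]}'
python3 -c "
from plan import *
show()"
```

```text
time: 6.62
tcp_pos: [0.502, -0.2406, 0.1147]
ee_rot: [0.258, 0.579, 0.747, -0.198]
ft_force: [0.6, 0.1, -2.8]
gripper_width: 0.152
t 6.62 tcp [ 0.502  -0.2406  0.1147] face [ -1.7 -78.3  20. ] roterr [ 0.001  0.    -0.003] f [ 0.6  0.1 -2.8] w 0.152 q [ 0.31  0.61 -0.44  2.16  1.39  0.91 -0.98]
```

```bash
python3 -m creep '{"slide": [[0,0,-4],[0,0,-4],[0,0,-3]], "angular": [[0,0,0],[0,0,0],[0,0,0]],"hand":[1,1,1]}'
python3 -c "
from plan import *
show()"
```

```text
time: 7.0
tcp_pos: [0.5001, -0.2337, 0.124]
ee_rot: [0.258, 0.579, 0.747, -0.198]
ft_force: [0.4, -0.5, -3.0]
gripper_width: 0.154
t 7.0 tcp [ 0.5001 -0.2337  0.124 ] face [ -1.6 -78.4  31.8] roterr [ 0.001  0.    -0.003] f [ 0.4 -0.5 -3. ] w 0.154 q [ 0.3   0.59 -0.45  2.16  1.36  0.92 -0.96]
```

```bash
python3 -m creep '{"slide": [[0,0,-12],[0,0,-16],[2,0,-18],[10,0,-16],[20,0,-10]], "angular": [[0,0,0],[0,0,0],[0,0,0],[0,0,0],[0,0,0]],"hand":[1,1,1,1,1]}'
python3 - <<'E'
from plan import *
show()
S=robot.camera('scene');a=cv2.resize(S['frame'][100:340,180:500],None,fx=2.5,fy=2.5,interpolation=3);cv2.imwrite('pics/lift.png',a)
p,r,s=state()
Rd=R.from_matrix(np.c_[-np.r_[np.cos(v[2]),np.sin(v[2]),0],np.r_[-np.sin(v[2]),np.cos(v[2]),0],[0,0,-1]])
Rt=R.from_euler('z',-15,degrees=True)*Rd
up=p+[-.03,.1,.12]
plan([(up,r,3),(np.array([.517,.207,.20]),Rt,10)])
E
```

```text
time: 7.62
tcp_pos: [0.4815, -0.1625, 0.1643]
ee_rot: [0.258, 0.579, 0.747, -0.198]
ft_force: [0.0, 0.1, -2.2]
gripper_width: 0.157
t 7.62 tcp [ 0.4815 -0.1625  0.1643] face [-34.8 -78.5 108.7] roterr [ 0.002  0.    -0.004] f [ 0.   0.1 -2.2] w 0.157 q [ 0.2   0.5  -0.53  2.19  1.19  1.01 -0.95]
{"slide": [[3, -1, -53], [3, -1, -53], [3, -1, -53], [24, 13, -8], [25, 12, -7]], "angular": [[0.0, 0.0, 0.0], [0.0, 0.0, 0.0], [0.0, 0.0, 0.0], [0.009, 0.066, 0.025], [0.009, 0.066, 0.025]]}
{"slide": [[26, 12, -5], [26, 11, -4], [27, 10, -2], [27, 10, 0], [27, 9, 1]], "angular": [[0.009, 0.066, 0.025], [0.009, 0.066, 0.025], [0.009, 0.066, 0.025], [0.009, 0.066, 0.025], [0.009, 0.066, 0.025]]}
{"slide": [[27, 8, 3], [27, 8, 5], [27, 7, 7]], "angular": [[0.009, 0.066, 0.025], [0.009, 0.066, 0.025], [0.009, 0.066, 0.025]]}
```

View pics/lift.png

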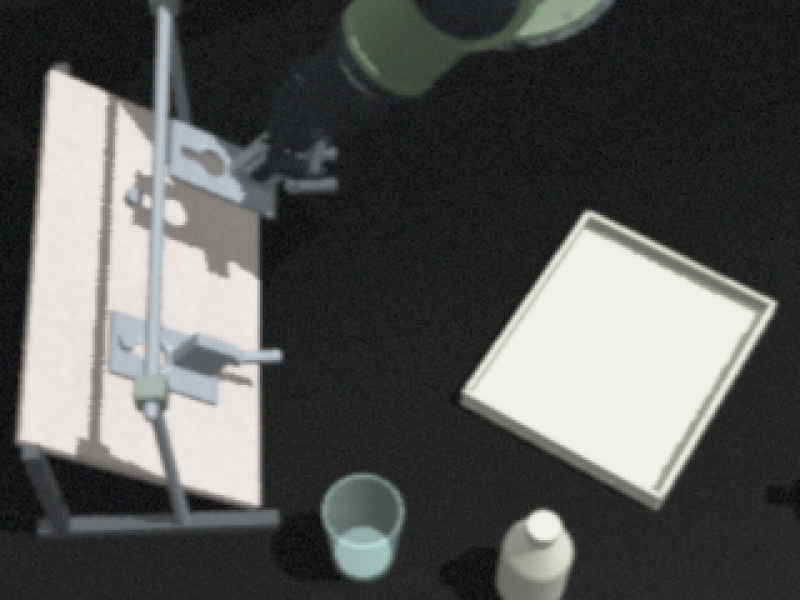

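The holder is in the gripper and clear of the stud (lift.png ~(215,165)). The one-pronged holder still hangs at ~(185,360). Next I'll carry it to the tray.

```bash
python3 -m creep '{"slide": [[10,0,-30],[10,0,-40],[10,0,-40],[24,13,-8],[25,12,-7]], "angular": [[0,0,0],[0,0,0],[0,0,0],[0.009,0.066,0.025],[0.009,0.066,0.025]],"hand":[1,1,1,1,1]}'
python3 -m creep '{"slide": [[26,12,-5],[26,11,-4],[27,10,-2],[27,10,0],[27,9,1]], "angular": [[0.009,0.066,0.025],[0.009,0.066,0.025],[0.009,0.066,0.025],[0.009,0.066,0.025],[0.009,0.066,0.025]],"hand":[1,1,1,1,1]}'
cat >> plan.py <<'E'
Rd=R.from_matrix(np.c_[-np.r_[np.cos(v[2]),np.sin(v[2]),0],np.r_[-np.sin(v[2]),np.cos(v[2]),0],[0,0,-1]])
Rt=R.from_euler('z',-15,degrees=True)*Rd
E
python3 - <<'E'
from plan import *
show();plan([(np.array([.517,.207,.13]),Rt,5)])
E
```

```text
time: 8.3
tcp_pos: [0.4671, -0.0099, 0.2174]
ee_rot: [0.206, 0.61, 0.749, -0.158]
ft_force: [-0.1, -0.8, -2.6]
gripper_width: 0.153
time: 8.93
tcp_pos: [0.4975, 0.1328, 0.1769]
ee_rot: [0.071, 0.677, 0.73, -0.057]
ft_force: [1.2, -0.3, -3.4]
gripper_width: 0.155
t 8.93 tcp [0.4975 0.1328 0.1769] face [-249.    11.5  292.2] roterr [-0.063 -0.48  -0.17 ] f [ 1.2 -0.3 -3.4] w 0.155 q [ 0.07  0.54 -0.75  1.89  0.61  1.03 -0.93]
{"slide": [[16, 5, 7], [16, 5, 7], [16, 4, 8], [15, 4, 8], [15, 4, 9]], "angular": [[0.004, 0.036, 0.016], [0.004, 0.036, 0.016], [0.004, 0.036, 0.016], [0.004, 0.036, 0.016], [0.004, 0.036, 0.016]]}
```

```bash
python3 -m creep '{"slide": [[16,5,7],[16,5,7],[16,4,8],[15,4,8],[15,4,9]], "angular": [[0.004,0.036,0.016],[0.004,0.036,0.016],[0.004,0.036,0.016],[0.004,0.036,0.016],[0.004,0.036,0.016]],"hand":[1,1,1,1,1]}' >/dev/null
python3 - <<'E'
from plan import *
show();plan([(np.array([.517,.207,.04]),Rt,5)])
ims=[]
for k,n in enumerate(('scene','top')):
    S=robot.camera(n);f=S['frame'];c=f[150:320,350:520] if k==0 else f[190:330,180:320]
    ims.append(cv2.resize(c,(400,400),interpolation=3))
cv2.imwrite('pics/over.png',np.hstack(ims))
E
```

```text
t 9.55 tcp [0.5171 0.2119 0.1267] face [-336.3   50.4  296.7] roterr [-0.089 -0.669 -0.255] f [ 0.1 -0.3 -2.7] w 0.151 q [ 0.05  0.66 -0.76  1.84  0.57  0.87 -1.01]
{"slide": [[-1, 0, 17], [-1, 0, 17], [-1, 0, 17], [-1, 0, 17], [-1, 0, 17]], "angular": [[-0.001, -0.002, -0.001], [-0.001, -0.002, -0.001], [-0.001, -0.002, -0.001], [-0.001, -0.002, -0.001], [-0.001, -0.002, -0.001]]}
```

View pics/over.png

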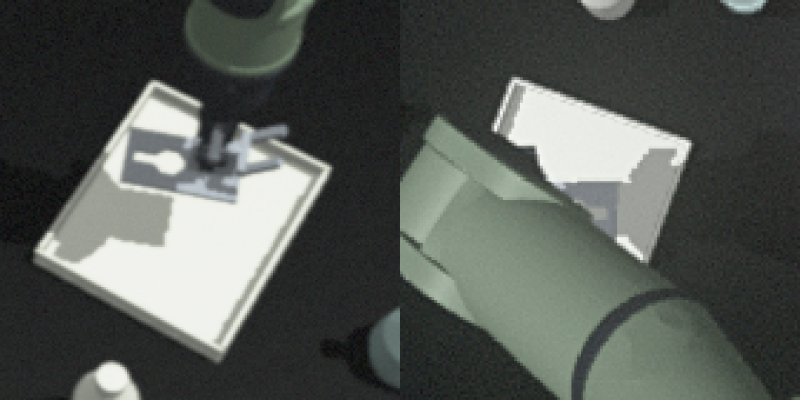

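```bash
python3 -m creep '{"slide": [[-1,0,17],[-1,0,18],[-1,0,18],[-1,0,18],[0,0,14]], "angular": [[-0.001,-0.002,-0.001],[-0.001,-0.002,-0.001],[-0.001,-0.002,-0.001],[-0.001,-0.002,-0.001],[-0.001,-0.002,-0.001]],"hand":[1,1,1,1,1]}'
python3 -m creep '{"slide": [[0,0,3],[0,0,2],[0,0,2]], "angular": [[0,0,0],[0,0,0],[0,0,0]],"hand":[1,1,1]}'
python3 - <<'E'
from plan import *
show();p,r,s=state();print((r.inv()*Rt).as_rotvec().round(3))
E
```

```text
time: 10.28
tcp_pos: [0.5164, 0.2068, 0.0356]
ee_rot: [0.002, 0.708, 0.706, -0.001]
ft_force: [0.1, -0.3, -2.8]
gripper_width: 0.153
time: 10.65
tcp_pos: [0.5163, 0.2071, 0.0277]
ee_rot: [0.002, 0.708, 0.706, -0.001]
ft_force: [-0.3, 0.4, -3.4]
gripper_width: 0.151
t 10.65 tcp [0.5163 0.2071 0.0277] face [-393.9   48.4  215.9] roterr [-0.085 -0.656 -0.249] f [-0.3  0.4 -3.4] w 0.151 q [-0.04  0.79 -0.65  1.89  0.73  0.71 -1.12]
[0.001 0.003 0.004]
```

```bash
for i in 1 2 3; do python3 -m creep '{"slide": [[0,0,1],[0,0,1]], "angular": [[0,0,0],[0,0,0]],"hand":[1,1]}'|egrep 'tcp|force'; done
```

```text
tcp_pos: [0.5167, 0.2072, 0.0261]
ft_force: [1.1, 0.7, -3.0]
tcp_pos: [0.517, 0.2071, 0.0245]
ft_force: [-7.5, -3.5, 23.8]
tcp_pos: [0.517, 0.207, 0.0245]
ft_force: [-7.6, -5.1, 24.5]
```

```bash
python3 -m creep '{"slide": [[0,0,-1],[0,0,0],[0,0,0],[0,0,0],[0,0,0]], "angular": [[0,0,0],[0,0,0],[0,0,0],[0,0,0],[0,0,0]],"hand":[0.6,0.3,-0.2,-0.6,-1]}' 20
python3 -m creep '{"slide": [[0,0,0],[0,0,-20],[0,0,-40],[0,0,-50],[0,0,-50]], "angular": [[0,0,0],[0,0,0],[0,0,0],[0,0,0],[0,0,0]],"hand":[-1,-1,-1,-1,-1]}'
```

```text
time: 12.02
tcp_pos: [0.5174, 0.2073, 0.0258]
ee_rot: [0.003, 0.709, 0.706, 0.0]
ft_force: [0.3, -0.2, -0.3]
gripper_width: 0.959
time: 12.65
tcp_pos: [0.5147, 0.208, 0.1913]
ee_rot: [0.002, 0.708, 0.706, -0.002]
ft_force: [-0.3, -0.1, -0.1]
gripper_width: 1.001
```

Next I'll rise further and check.

```bash
python3 -m creep '{"slide": [[20,0,-50],[40,0,-40],[40,0,-40],[40,0,-20],[0,0,0]], "angular": [[0,0,0],[0,0,0],[0,0,0],[0,0,0],[0,0,0]],"hand":[-1,-1,-1,-1,-1]}'
python3 - <<'E'
from h import *
from plan import *
S=robot.camera('scene');T=robot.camera('top');show()
cv2.imwrite('pics/end.png',cv2.resize(S['frame'][100:340,180:500],None,fx=2.5,fy=2.5,interpolation=3))
cv2.imwrite('pics/endt.png',cv2.resize(T['frame'][120:360,130:450],None,fx=2.5,fy=2.5,interpolation=3))
for t in('beaker','reagent_bottle','flask','fork_holder'):
    for n,p in(('s',S),('t',T)):print(t,n,[(round(d['p'],2),round(d['xy'][0]*640),round(d['xy'][1]*480)) for d in robot.landmark_of(t,p)[:3]])
E
```

```text
time: 13.28
tcp_pos: [0.5121, 0.3527, 0.3574]
ee_rot: [0.002, 0.707, 0.707, 0.003]
ft_force: [-0.8, -0.2, 0.2]
gripper_width: 1.003
t 13.38 tcp [0.5132 0.3495 0.3557] face [-301.1   81.2  559.7] roterr [-0.08  -0.657 -0.251] f [-0.  -0.3  0.2] w 1.004 q [-0.15  0.53 -0.87  1.42  0.41  1.38 -1.03]
beaker s [(0.67, 324, 323)]
beaker t [(0.69, 301, 186)]
reagent_bottle s [(0.55, 389, 332)]
reagent_bottle t [(0.95, 255, 191)]
flask s [(0.81, 521, 301), (0.58, 418, 241), (0.57, 431, 238)]
flask t [(0.84, 164, 228)]
fork_holder s [(0.83, 134, 241), (0.64, 416, 243), (0.64, 145, 162)]
fork_holder t [(0.98, 455, 218), (0.95, 247, 260), (0.76, 475, 284)]
```

View pics/end.png

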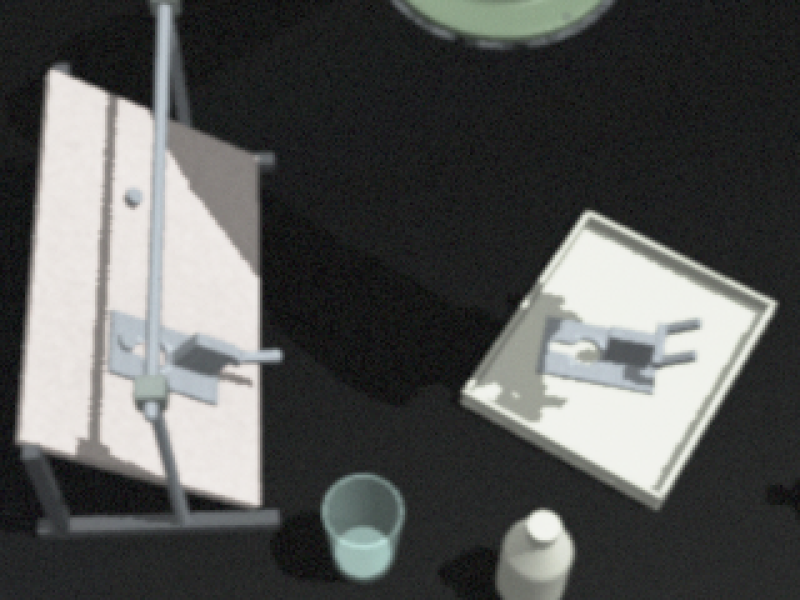

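View pics/endt.png

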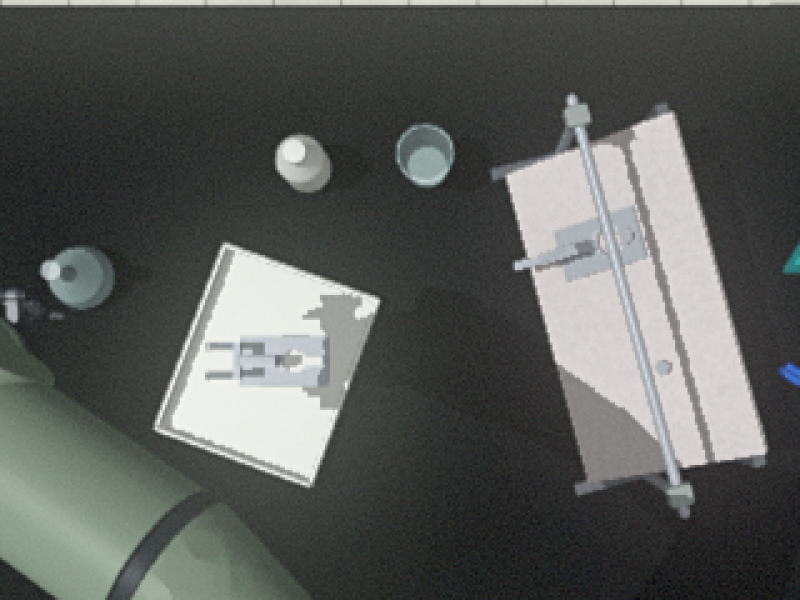

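```bash
python3 -c "
from station import robot
print(robot.sign_off())"
```

```text
the job is handed in; nothing more can be done
None
```

I gripped the two-pronged holder by its rib, slid it about 31 mm up the slope, and lifted it off its stud along the panel's normal. I then set it down in the white tray until the floor was felt (about 25 N), let go, and handed the job in at about 13.4 s.

- **Holder:** the last pictures show it near the middle of the tray with rib and fork up. It looks flat, but I judged that by eye and did not measure the tilt. The gripper was open and well clear, with about zero wrist force.
- **Other things:** the one-pronged holder hangs where it was, judged by eye. The beaker, bottle and flask landmarks are within about 2 px of where they started.
- **Disagreements:** the two cameras disagreed by about 5–10 mm on absolute positions, for example the tray's centre. I averaged the two for the tray, and the margins covered the difference. The networks still ranked a blue or turquoise look-alike top for the holder, so I told them apart by position. No check failed.

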